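# Build up the bench filter and set its supply valve

## Task

Put the larger white spacer ring squarely into the round pocket of the filter holder, then set the steel top disc on it, knob up, with its spigot in the ring's bore. Then close the handwheel valve (clockwise from above) to its stop, back it off exactly two full turns, and finish with the gripper still holding the wheel's handle: do not let go at the end. Leave everything else on the bench where it is.

Things in the scene. Friction and masses are not known exactly. Their poses are not given: they have to be found in the camera images.
- pocket (a point): Centre of the floor of the round pocket in the filter holder, z up. The holder is a fixed square aluminium block 100 x 100 x 30 mm with a short pipe stub on one side; the pocket is open at the top, 60 mm wide, 14 mm deep, its floor 16 mm above the bench. Holder and valve may stand on either side of the bench.
- spacer_center (a point): Centre (half-way up) of the spacer, a plain white plastic ring standing on the bench: outside diameter 54 mm, bore 34 mm, height 36 mm, bevelled foot, about 90 g. Its z axis is the ring's axis. In the pocket it stands on the floor and sticks out 22 mm above the holder, where its outside can be held.
- disc_knob (a point): Middle of the top disc's knob, z up the knob. Steel disc 52 mm wide, 8 mm thick, about 140 g; below it a spigot 30 mm wide, 6 mm long (it stands on this); above it a black knob 18 mm wide, 30 mm tall. The point is on the axis, 29 mm above the spigot's underside, 15 mm above the disc's top face. Seated, the disc lies flat on the ring, spigot in its bore.
- valve_base: Brass body of the handwheel valve, fixed to the bench, copper pipes along its y. Origin: on the wheel's upright axis, at bench height. Its x axis points along a brass arm to a small upright index post (67 mm from the axis, top 78 mm above the bench): with the valve closed, and after each full turn from there, the handle stands in this direction.
- valve_wheel (a joint): Turn of the handwheel in rad: 0 is closed against the rigid stop, growing as it opens (anticlockwise from above). Starts 2 to 5 open, opens to 22, does not rise, stays where left, takes about 0.1 N m. Grey wheel, 112 mm over its rim, rim top 91 mm above the bench; all but the handle is below 95 mm.
- handle_mid (a point): Middle of the wheel's crank handle: upright black cylinder 20 mm wide, 50 mm long, 93 to 143 mm above the bench, 50 mm from the wheel's axis. It spins freely on its pin: a gripper holding it from above follows the circle without turning. Its direction from the axis is the valve base's x turned anticlockwise by the joint value.
- media_bottle: Bystander: glass bottle with orange cap, 56 mm wide, 100 mm tall; origin under its centre.
- jar: Bystander: clear jar with white lid, 52 mm wide, 60 mm tall; origin under its centre.
- dish_stack: Bystander: stack of amber dishes, 60 mm wide, 30 mm tall; origin under its centre.
- tip_box: Bystander: blue box 80 x 110 x 50 mm; origin under its centre.
- marker: Bystander: black marker pen, 120 mm long, 12 mm thick, lying along its x.
- wrench: Bystander: steel wrench lying along its x.
- spare_washer: Bystander: small white washer, 34 mm wide, 18 mm bore, 8 mm thick, often lying between the spacer and the top disc; origin under its centre.
- handle: The crank handle as a whole; origin on its axis, 33 mm below its middle.
Not all that is in view belongs to the job. What is shaped like the part that bears spacer_center but yellow is not meant. Of the things shaped like the part that bears pocket, the aluminium one is meant.

How it is judged:
On the way, in this order (a step that is already met when the one before it is completed fails the run):
1. the spacer stands squarely on the floor of the pocket (horizontal distance between spacer_center and pocket below 0.007 m and z of spacer_center in the frame of pocket between 0.0155 and 0.0205 m and angle between spacer_center's own z axis and vertical below 0.06 rad), for 0.2 s.
2. the top disc lies flat on the spacer in the pocket, spigot in the bore (all of step 1 and horizontal distance between disc_knob and pocket below 0.007 m and z of disc_knob in the frame of pocket between 0.0565 and 0.0615 m and angle between disc_knob's own z axis and vertical below 0.06 rad), for 0.2 s.
3. the valve is closed to its stop (value of joint valve_wheel below 0.08 rad), for 0.2 s.
At the end, for the whole second after the job is handed in: Ring on pocket floor, disc flat on it (each within 7 mm of centre, 2.5 mm of seated height, 0.06 rad of upright); valve closed to within 0.08 rad of its stop, then at rest two turns open (12.57 +- 0.25 rad); fingers grip the handle with over 3 N, grasp point within 30 mm of its middle (all of step 2 and value of joint valve_wheel between 12.316 and 12.816 rad and contact force between the fingers and handle above 3 N and distance between the grasp point and handle_mid below 0.03 m and velocity of joint valve_wheel between -0.05 and 0.05 rad/s); the arm keeps its last pose, push and grip.
It fails at once if a bystander was moved more than 30 mm (distance of any of media_bottle, jar, dish_stack, tip_box, marker, wrench, spare_washer from where it was at the start of the episode above 0.03 m).
It also fails if it takes over 72 s, if anything falls off the work surface, if the arm or the gripper's body presses on something with over 40 N, if the wrist force passes 120 N, or if a joint passes its speed limit or range.

## Robot

A 7-joint arm with a two-finger parallel gripper is mounted at the origin on the work surface. World frame = base frame: x ahead of the robot, y to its left, z up, the work surface at z = 0. Lengths are in m, angles in rad, forces in N, time in s.
With the tool pointing down it reaches from about 0.425 to 0.875 m from the base axis. Payload 4.7 kg.
Tool frame: the origin (TCP) lies on the centre line of the jaws, within the pads' length; the fingertips stand 22 mm ahead of it and the grasp point (between the pads) lies 3 mm ahead of it; z points along the fingers, y is the direction in which the jaws open and shut (so a half turn about z gives the same grasp; the last joint's range is limited). The gripper opens to 87 mm and grips with 3 to 60 N. Pads are 19 mm wide; open, the fingers measure 117 mm over their backs; the gripper's body (75 mm by 190 mm) begins 51 mm behind the grasp point.
Start: joints at [1.187, 0.321, -0.07, 1.45, 0.023, 1.371, -0.057], TCP at [0.252, -0.599, 0.245] pointing down, gripper open.
Joint ranges: [-2.86, 2.86], [-0.3, 2.09], [-1.38, 1.24], [0.06, 2.45], [-1.56, 4.7], [0.09, 2.05], [-2.69, 2.69]. Speed limits (rad/s): [2.57, 2.57, 3.14, 3.14, 3.14, 3.14, 3.14].

## Interface

Orientations are given as a rotation vector (axis times angle).
In Python, from bench import ctrl, imaging, close_job, finder gives the robot as it stands. The module is installed in compiled form; this text tells all that it offers.
- The arm moves only by the shell command python3 -m jog 'ROWS' [FORCE]. ROWS is JSON, a list that holds one entry, the list of rows, each a list of 7 numbers: the shift along the tool's x, y, z in cm, then the turn, a rotation vector about the tool's x, y, z in degrees, then the finger opening in cm, from 0 to 8.7. In form: [[[dx, dy, dz, ax, ay, az, claw], ...]]. A call has 1 to 12 rows; each row shifts and turns the commanded pose from where the row before left it, along the tool's axes as they then stand; what a row does not reach is not made up. A row lasts 1/10 s, in which the tool goes at most 50 mm and 8.59 degrees, less where a joint would pass 70% of its speed; a pose out of reach is approached as far as the arm can. A call is refused whole if a number of a shift passes 5 or a number of a turn 8.59, either way. A call with a gripper value outside its range is refused whole. The fingers move at their own pace and stop on an object; FORCE is the grip in N (left out, the last holds). Time passes only in rows, so rows that do not move let the fingers close. It gives the time, the measured TCP pose, the force and the opening at its end, in the units of the state.
- ctrl.get_state(): the state, without advancing time (a new reading comes with each control period).
- imaging.get_image(name): name is "scene" or "top" or "wrist"; returns a dict with "frame" (420x560x3 uint8, red, green, blue), "intrinsics" (3x3 intrinsics, pixels), "pose" (4x4, takes a point from camera to world coordinates). Camera axes: x right, y down, z forward; pixel columns grow to the right and rows downward; lengths in m; the calibration is good to about 2 mm. A picture is of the moment at which its call begins. There is no depth.
- close_job(): hands the job in, once; it reports no verdict.
Trained networks look in the newest picture that a camera, given by its name, has taken for a name from the list of things; names that differ only in an ending like _2 or _b are one class to them, and where a whole thing is asked for, a point or a joint stands for the part that bears it (a point fixed in the world has none). Each returns a list of dicts, best first, with "conf" (0 to 1); they miss things now and then, are a little off and sometimes report something else, mostly with a low value. They report only what shows in the picture. A call takes as long as a camera call. They do not tell look-alikes from the thing itself.
- finder.trace(label, camera): "region" (420x560 bool, what is visible of it) and "point" ([row, column] as shares, 0 to 1, of the picture: columns of its width, rows of its height, amid what is visible of it).
- finder.spot_point(label, camera): "point" ([row, column] as shares, 0 to 1, of the picture: columns of its width, rows of its height: a listed point, or the origin of a listed thing).
The state is a dict: "time": time; "joint_positions": joint angles; "qd": joint speeds; "joint_torque": joint torques, N m; "position": TCP position; "tool_rot": TCP orientation; "ft_force": force on the tool from outside, world axes, zero at the start; "torque": the same for the moment, N m; "grip_width": opening from 0.0 (shut) to 1.0 (fully open).
Only numpy, scipy, OpenCV 4.12 (cv2) and the standard library are available. Lean on these libraries where they do the work, as an engineer would, in place of code of your own. Each camera call takes 0.05 s, during which the arm holds its last target. There are 200 camera calls.

## Working session

There is one attempt and no reset: what is moved stays moved. The work goes in short steps, Python scripts to look and compute and a shell command to move; the robot and the scene stay as the last step left them, time stands still between calls to the robot, and variables do not carry over. Pictures are saved under pics/ and viewed, about 8 in all and at most 12, crops included, and the job is handed in when it is done.

```bash
mkdir -p pics
python3 - <<'E'
from bench import ctrl, imaging, finder
import cv2, numpy as np
s=ctrl.get_state(); print({k:np.round(v,3).tolist() for k,v in s.items()})
for c in ["scene","top"]:
    im=imaging.get_image(c); cv2.imwrite(f"pics/{c}0.png",im["frame"][:,:,::-1])
    print(c,np.round(im["intrinsics"],1).tolist(),np.round(im["pose"],3).tolist())
    for l in ["pocket","spacer_center","disc_knob","valve_base","handle_mid","media_bottle","jar","dish_stack","tip_box","marker","wrench","spare_washer"]:
        r=finder.spot_point(l,c)
        print(l,[(round(d["conf"],2),round(d["point"][1]*560,1),round(d["point"][0]*420,1)) for d in r[:3]])
E
```

```text
{'time': 0.0, 'joint_positions': [1.187, 0.322, -0.07, 1.452, 0.023, 1.371, -0.057], 'qd': [-0.001, 0.001, 0.001, -0.002, 0.001, -0.0, 0.0], 'joint_torque': [0.001, -49.128, -0.403, -31.253, -0.064, 0.044, 0.0], 'position': [0.252, -0.599, 0.243], 'tool_rot': [-3.078, -0.62, 0.001], 'ft_force': [0.441, 0.165, 0.24], 'torque': [-0.037, 0.015, -0.044], 'grip_width': 1.002}
scene [[438.2, 0.0, 297.6], [0.0, 438.2, 202.7], [0.0, 0.0, 1.0]] [[0.471, 0.64, -0.608, 1.275], [0.882, -0.353, 0.312, -0.366], [-0.015, -0.683, -0.731, 0.976], [0.0, 0.0, 0.0, 1.0]]
pocket [(0.78, 394.7, 162.4), (0.57, 351.5, 197.0)]
spacer_center [(0.81, 295.0, 237.6), (0.55, 322.6, 214.7), (0.19, 290.0, 222.8)]
disc_knob [(0.68, 288.5, 194.7)]
valve_base [(0.76, 233.0, 254.6)]
handle_mid [(0.41, 207.5, 223.6)]
media_bottle [(0.93, 298.6, 295.9), (0.56, 287.4, 194.8)]
jar [(0.95, 352.5, 264.6)]
dish_stack [(0.8, 422.9, 204.7), (0.2, 357.5, 260.4)]
tip_box [(0.66, 156.8, 234.2)]
marker [(0.64, 354.9, 150.8)]
wrench [(0.82, 171.0, 321.5)]
spare_washer [(0.47, 291.7, 223.4), (0.39, 352.9, 194.1)]
top [[426.0, 0.0, 283.8], [0.0, 426.0, 210.8], [0.0, 0.0, 1.0]] [[-0.004, -0.997, 0.082, 0.445], [-1.0, 0.004, -0.005, -0.005], [0.005, -0.083, -0.997, 1.093], [0.0, 0.0, 0.0, 1.0]]
pocket [(0.87, 116.7, 234.3), (0.74, 201.4, 213.6)]
spacer_center [(0.79, 245.6, 202.2), (0.64, 285.9, 186.7)]
disc_knob [(0.7, 270.1, 244.8)]
valve_base [(0.6, 316.3, 127.5), (0.58, 354.9, 212.8), (0.39, 424.6, 272.6)]
handle_mid [(0.46, 377.9, 214.9)]
media_bottle [(0.89, 317.5, 127.6)]
jar [(0.69, 245.5, 138.4)]
dish_stack [(0.72, 134.7, 164.5)]
tip_box [(0.77, 420.9, 277.6)]
marker [(0.7, 439.0, 162.2), (0.61, 147.9, 279.0)]
wrench [(0.68, 437.7, 160.3)]
spare_washer [(0.58, 281.6, 212.9)]
```

View pics/top0.png

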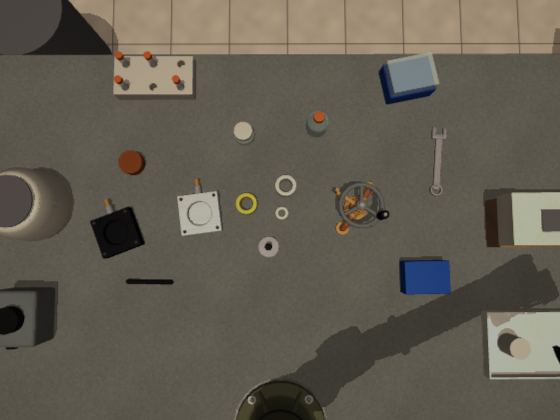

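View pics/scene0.png

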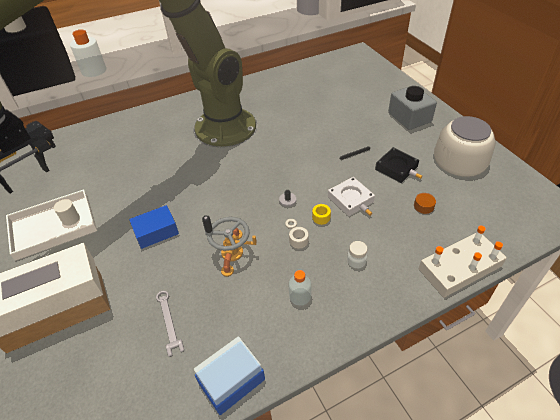

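The aluminium holder is at top-camera (200,213), with the black look-alike at (117,234). The white spacer is at (286,186), the washer at (281,213), the disc at (268,246), and the wheel at (360,205) with its handle near (381,214). Next I triangulate these from the two views.

```bash
cat > h.py <<'E'
from bench import ctrl, imaging, finder
import cv2, numpy as np
from scipy.spatial.transform import Rotation as R
def ray(im,uv):
    d=im["pose"][:3,:3]@np.linalg.inv(im["intrinsics"])@np.array([uv[0],uv[1],1.]); return im["pose"][:3,3],d
def atz(im,uv,z):
    o,d=ray(im,uv); return o+d*(z-o[2])/d[2]
def proj(im,p):
    P=np.linalg.inv(im["pose"]); c=im["intrinsics"]@(P[:3,:3]@np.asarray(p)+P[:3,3]); return c[:2]/c[2]
def tri(rays):
    A=np.zeros((3,3));b=np.zeros(3)
    for o,d in rays:
        d=d/np.linalg.norm(d);M=np.eye(3)-np.outer(d,d);A+=M;b+=M@o
    return np.linalg.solve(A,b)
def shot(c,name=None):
    im=imaging.get_image(c)
    if name: cv2.imwrite(f"pics/{name}.png",im["frame"][:,:,::-1])
    return im
def spots(l,c):
    return [(round(d["conf"],2),round(d["point"][1]*560,1),round(d["point"][0]*420,1)) for d in finder.spot_point(l,c)]
def tool(dst,s=None):
    "cm in tool axes from measured TCP to world dst"
    s=s or ctrl.get_state(); r=R.from_rotvec(s["tool_rot"])
    return np.round(r.inv().apply(np.array(dst)-s["position"])*100,2), np.round(r.as_matrix(),3).tolist()
E
python3 - <<'E'
from h import *
t=shot("top"); s=shot("scene")
P={"pocket":((201.4,213.6),(351.5,197),.016),"spacer":((285.9,186.7),(295,237.6),.018),"knob":((270.1,244.8),(288.5,194.7),.029),"handle":((377.9,214.9),(207.5,223.6),.118),"base":((354.9,212.8),(233,254.6),0),"jar":((245.5,138.4),(352.5,264.6),0),"washer":((281.6,212.9),(291.7,223.4),0),"bottle":((317.5,127.6),(298.6,295.9),0),"yellow":((245.6,202.2),(322.6,214.7),.018)}
for k,(a,b,z) in P.items():
    print(k,np.round(tri([ray(t,a),ray(s,b)]),4),"top@z",np.round(atz(t,a,z)[:2],4),"scene@z",np.round(atz(s,b,z)[:2],4))
for c,im in(("top",t),("scene",s)):
  for l in ["valve_wheel","handle","handle_mid","spacer_center","disc_knob"]:
    for d in finder.trace(l,c)[:3]:
        v,u=np.nonzero(d["region"]); print(c,l,round(d["conf"],2),u.min(),u.max(),v.min(),v.max(),len(u))
cv2.imwrite("pics/crop1.png",np.hstack([cv2.resize(t["frame"][165:245,310:410,::-1],None,fx=4,fy=4,interpolation=2),cv2.resize(s["frame"][200:280,190:290,::-1],None,fx=4,fy=4,interpolation=2)]))
E
```

```text
pocket [0.5286 0.201  0.0083] top@z [0.5274 0.1981] scene@z [0.5349 0.1979]
spacer [ 0.5933 -0.0208  0.0168] top@z [ 0.5951 -0.0163] scene@z [ 0.5924 -0.0259]
knob [0.4488 0.0258 0.0339] top@z [0.4478 0.0238] scene@z [0.4454 0.0299]
handle [ 0.5136 -0.2323  0.1139] top@z [ 0.5151 -0.2264] scene@z [ 0.5145 -0.2375]
base [ 0.532  -0.1954 -0.0226] top@z [ 0.5293 -0.1939] scene@z [ 0.5501 -0.197 ]
jar [ 0.7274  0.0855 -0.0176] top@z [0.7251 0.0885] scene@z [0.7357 0.0727]
washer [ 0.5297 -0.0046  0.0022] top@z [ 0.5297 -0.0051] scene@z [ 0.5282 -0.0033]
bottle [ 0.7525 -0.1001  0.0026] top@z [ 0.7534 -0.0999] scene@z [ 0.7509 -0.0998]
yellow [0.5556 0.0855 0.0171] top@z [0.5558 0.0861] scene@z [0.556  0.0843]
top valve_wheel 0.69 338 388 182 227 959
top valve_wheel 0.63 177 222 179 234 1742
top handle_mid 0.54 376 388 210 219 91
top spacer_center 0.85 275 295 175 197 316
top spacer_center 0.64 235 256 193 214 298
top disc_knob 0.65 259 277 236 256 306
scene valve_wheel 0.72 203 248 216 250 817
scene handle 0.63 202 211 215 232 124
scene handle 0.4 414 435 193 213 360
scene handle 0.32 328 373 177 215 1148
scene handle_mid 0.71 202 212 215 233 146
scene spacer_center 0.69 289 307 228 247 303
scene spacer_center 0.64 312 330 204 224 325
scene disc_knob 0.56 130 178 206 247 1291
```

View pics/crop1.png

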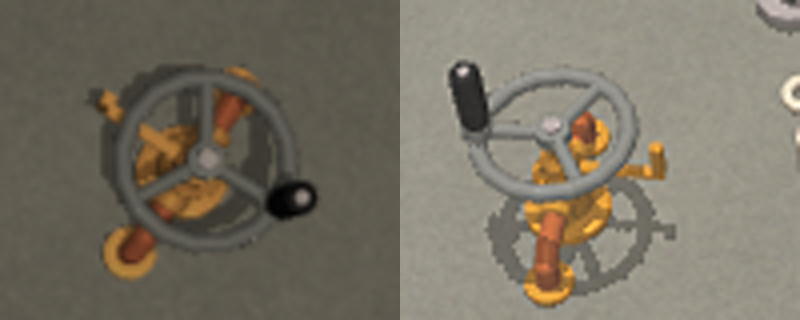

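```bash
python3 -m jog '[[[0,0,0,0,0,7.6,8.7],[0,0,0,0,0,7.6,8.7],[0,0,0,0,0,7.6,8.7],[2.44,-4.15,0,0,0,0,8.7],[2.44,-4.15,0,0,0,0,8.7],[2.44,-4.15,0,0,0,0,8.7],[2.44,-4.15,0,0,0,0,8.7],[2.44,-4.15,0,0,0,0,8.7],[2.44,-4.15,0,0,0,0,8.7],[2.44,-4.15,0,0,0,0,8.7],[2.44,-4.15,0,0,0,0,8.7]]]' && python3 -m jog '[[[2.44,-4.15,0,0,0,0,8.7],[2.44,-4.15,0,0,0,0,8.7],[2.44,-4.15,0,0,0,0,8.7],[2.44,-4.15,0,0,0,0,8.7],[2.44,-4.15,0,0,0,0,8.7],[2.44,-4.15,0,0,0,0,8.7],[0,0,0,0,0,0,8.7],[0,0,0,0,0,0,8.7]]]'
python3 - <<'E'
from h import *
w=shot("wrist","w1"); print(np.round(w["pose"],3).tolist(),np.round(w["intrinsics"],0).tolist())
for l,z in (("spacer_center",.018),("disc_knob",.029),("spare_washer",0),("pocket",.016)):
    for c,u,v in spots(l,"wrist"): print(l,c,u,v,np.round(atz(w,(u,v),z),4))
print(tool([.594,-.019,.04]))
E
```

```text
time: 3.0
position: [0.4477, -0.2656, 0.2449]
tool_rot: [3.141, -0.0, 0.001]
ft_force: [0.9, -0.0, 1.2]
grip_width: 0.997
time: 3.8
position: [0.5936, -0.0168, 0.2443]
tool_rot: [-3.141, -0.005, 0.001]
ft_force: [-0.5, -1.2, -0.5]
grip_width: 1.004
[[0.003, -0.969, -0.247, 0.661], [-1.0, -0.003, -0.001, -0.017], [-0.0, 0.247, -0.969, 0.386], [0.0, 0.0, 0.0, 1.0]] [[331.0, 0.0, 275.0], [0.0, 331.0, 209.0], [0.0, 0.0, 1.0]]
spacer_center 0.73 190.7 222.7 [0.5506 0.08   0.018 ]
spacer_center 0.68 275.6 181.5 [ 0.5992 -0.0181  0.018 ]
disc_knob 0.81 238.9 310.3 [0.444  0.0255 0.029 ]
spare_washer 0.7 265.6 233.9 [ 0.5312 -0.0062  0.    ]
pocket 0.63 87.6 241.4 [0.5265 0.2037 0.016 ]
(array([ 0.09, -0.15, 20.46]), [[1.0, -0.003, 0.0], [-0.003, -1.0, -0.001], [0.0, 0.001, -1.0]])
```

View pics/w1.png

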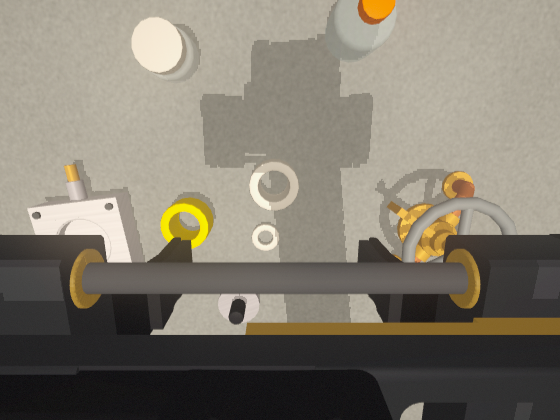

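The wrist view shows the white ring at (274,186), the washer at (265,237), the knob at (237,310), and the aluminium holder partly visible on the left. Next I refine the ring's centre from its bore edge.

```bash
cat >> h.py <<'E'
def bore(im,uv,half,thr,invert=False,zt=.036):
    "contours near uv of bright mask: centre by ellipse, back-projected to zt"
    u,v=map(int,uv); g=cv2.cvtColor(im["frame"],cv2.COLOR_RGB2GRAY)[max(v-half,0):v+half,max(u-half,0):u+half]
    g=cv2.resize(g,None,fx=4,fy=4,interpolation=cv2.INTER_CUBIC)
    m=((g<thr) if invert else (g>thr)).astype(np.uint8)
    cs,_=cv2.findContours(m,cv2.RETR_CCOMP,cv2.CHAIN_APPROX_NONE)
    for c in cs:
        if cv2.contourArea(c)<1500 : continue
        (x,y),ax,an=cv2.fitEllipse(c); x=(x+.5)/4-.5+max(u-half,0); y=(y+.5)/4-.5+max(v-half,0)
        print("ell",thr,round(x,1),round(y,1),np.round(np.array(ax)/4,1),int(cv2.contourArea(c)/16),np.round(atz(im,(x,y),zt),4))
E
python3 - <<'E'
from h import *
w=shot("wrist")
g=cv2.cvtColor(w["frame"],cv2.COLOR_RGB2GRAY); print(g[186,240:310:2].tolist())
for t in (140,150,160,175): bore(w,(274,186),34,t)
print("knob",np.round(atz(w,(237,301),.044),4)); print("washer",np.round(atz(w,(265,237),.008),4))
t=shot("top"); s=shot("scene")
print("hub",tri([ray(t,(361.7,205)),ray(s,(227.5,231))]),atz(t,(361.7,205),.093)); print("post",tri([ray(t,(336.2,190.5)),ray(s,(254.2,237.5))]),atz(t,(336.2,190.5),.076))
E
```

```text
[178, 175, 178, 234, 243, 244, 245, 192, 149, 151, 144, 143, 178, 176, 175, 139, 142, 141, 143, 141, 141, 140, 143, 155, 195, 195, 197, 194, 138, 138, 141, 140, 139, 137, 137]
ell 140 267.6 188.6 [66.3 73.7] 3412 [ 0.594  -0.0133  0.036 ]
ell 150 263.8 189.2 [55.6 65.6] 2698 [ 0.5934 -0.0092  0.036 ]
ell 150 271.1 185.0 [27.3 29.9] 522 [ 0.5979 -0.017   0.036 ]
ell 160 263.7 189.3 [55.2 65.2] 2656 [ 0.5932 -0.009   0.036 ]
ell 160 271.2 186.0 [29.4 31.8] 647 [ 0.5969 -0.0171  0.036 ]
ell 175 264.2 190.1 [52.1 65.1] 2525 [ 0.5924 -0.0096  0.036 ]
ell 175 271.3 185.9 [29.7 32.8] 722 [ 0.597  -0.0172  0.036 ]
knob [0.4647 0.0227 0.044 ]
washer [ 0.5296 -0.0091  0.008 ]
hub [ 0.54034518 -0.19548515  0.09095588] [ 0.54047142 -0.19426293  0.093     ]
post [ 0.57785565 -0.13807622  0.07035476] [ 0.57738018 -0.1367055   0.076     ]
```

```bash
python3 -m jog '[[[0.35,0,4,0,0,0,8.7],[0,0,4,0,0,0,8.7],[0,0,4,0,0,0,8.7],[0,0,4,0,0,0,8.7],[0,0,3,0,0,0,8.7],[0,0,1.45,0,0,0,8.7],[0,0,0,0,0,0,8.7],[0,0,0,0,0,0,5],[0,0,0,0,0,0,4],[0,0,0,0,0,0,4],[0,0,0,0,0,0,4],[0,0,0,0,0,0,4]]]' 30; python3 -m jog '[[[0,0,0,0,0,0,4],[0,0,0,0,0,0,4],[0,0,0,0,0,0,4]]]' 30
```

```text
time: 5.4
position: [0.5974, -0.0183, 0.0408]
tool_rot: [3.141, -0.0, 0.002]
ft_force: [0.5, 0.9, 0.7]
grip_width: 0.63
time: 5.7
position: [0.5974, -0.0182, 0.0406]
tool_rot: [3.142, -0.0, 0.001]
ft_force: [-0.6, 0.7, 4.3]
grip_width: 0.606
```

```bash
python3 -m jog '[[[0,0,-2,0,0,0,4],[0,0,-4,0,0,0,4],[0,0,-4,0,0,0,4],[-2.15,-3.62,0,0,0,0,4],[-2.15,-3.62,0,0,0,0,4],[-2.15,-3.62,0,0,0,0,4],[-2.15,-3.62,0,0,0,0,4],[-2.15,-3.62,0,0,0,0,4],[-2.15,-3.62,0,0,0,0,4],[0,0,0,0,0,0,4],[0,0,0,0,0,0,4]]]'
python3 - <<'E'
from h import *
w=shot("wrist","w2")
for l,z in (("pocket",.016),("spacer_center",.12)):
    for c,u,v in spots(l,"wrist"): print(l,c,u,v,np.round(atz(w,(u,v),z),4))
print(tool([.528,.199,.05]))
E
```

```text
time: 6.8
position: [0.4672, 0.1994, 0.1396]
tool_rot: [3.141, 0.004, -0.001]
ft_force: [0.1, -0.9, -1.3]
grip_width: 0.6
pocket 0.74 15.9 190.1 [0.4823 0.4095 0.016 ]
pocket 0.69 271.2 136.4 [0.5256 0.2019 0.016 ]
spacer_center 0.56 430.2 100.7 [0.5454 0.1274 0.12  ]
(array([ 5.95, -0.19,  8.96]), [[1.0, -0.003, -0.0], [-0.003, -1.0, -0.001], [-0.0, 0.001, -1.0]])
```

View pics/w2.png

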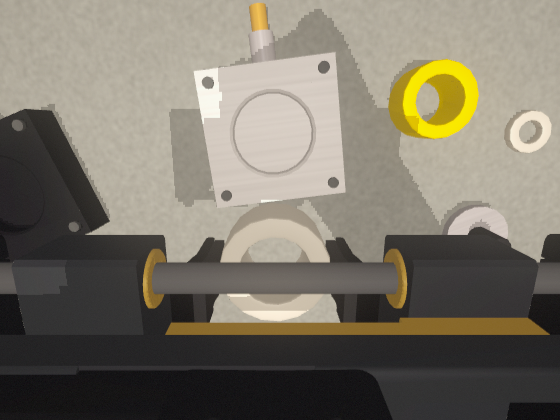

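Run:
```python
from h import *
w=shot("wrist")
print("bolts",atz(w,(272.75,131.6),.03),"rim",atz(w,(274,131.5),.03))
s=ctrl.get_state();print(s["position"])
g=cv2.cvtColor(w["frame"],cv2.COLOR_RGB2GRAY)
print(g[132,222:326].tolist()); print(g[80:182,273].tolist())
# predicted silhouette of ring top at z, for x offsets
a=np.linspace(0,2*np.pi,200)
for dx in (-.004,0,.004):
  zt=s["position"][2]-.0406+.036
  for r in (.027,.017):
    q=np.array([proj(w,(s["position"][0]+dx+r*np.cos(t),s["position"][1]+r*np.sin(t),zt)) for t in a]); print(dx,r,q.min(0).round(1),q.max(0).round(1))
print(g[195:260,275].tolist(),g[295:335,275].tolist())
```

```text
bolts [0.53090215 0.19823708 0.03      ] rim [0.53097197 0.19731445 0.03      ]
[0.46862994 0.19735634 0.13968912]
[203, 203, 204, 203, 196, 188, 188, 172, 154, 180, 205, 205, 206, 206, 206, 206, 207, 206, 206, 207, 207, 207, 207, 207, 207, 207, 208, 207, 208, 207, 207, 207, 208, 207, 207, 208, 207, 207, 207, 207, 207, 206, 207, 206, 207, 207, 207, 206, 207, 206, 207, 206, 206, 206, 207, 206, 206, 206, 206, 207, 206, 206, 206, 207, 206, 206, 206, 206, 206, 206, 207, 206, 206, 207, 207, 207, 207, 208, 207, 208, 207, 207, 208, 207, 208, 208, 163, 155, 178, 179, 188, 209, 208, 207, 207, 207, 206, 206, 207, 206, 206, 205, 205, 204]
[206, 205, 205, 203, 202, 201, 200, 202, 204, 207, 203, 177, 177, 173, 155, 172, 205, 206, 207, 207, 206, 206, 205, 205, 205, 205, 204, 206, 207, 207, 207, 206, 205, 206, 207, 209, 209, 209, 208, 206, 206, 206, 207, 208, 208, 206, 206, 207, 208, 209, 207, 207, 206, 206, 206, 205, 207, 208, 207, 205, 204, 205, 206, 206, 205, 205, 205, 206, 205, 205, 204, 202, 201, 201, 202, 204, 205, 205, 206, 205, 204, 204, 202, 204, 206, 205, 204, 202, 201, 201, 201, 200, 200, 195, 154, 160, 182, 188, 190, 202, 204, 203]
-0.004 0.027 [217.8 223.9] [330.4 327.3]
-0.004 0.017 [238.7 244.4] [309.6 309.5]
0 0.027 [217.4 215.5] [330.7 320.2]
0 0.017 [238.4 236.3] [309.8 302.1]
0.004 0.027 [217. 207.] [331.1 313.1]
0.004 0.017 [238.2 228. ] [310.  294.8]
[201, 199, 198, 200, 200, 200, 200, 199, 148, 149, 149, 150, 150, 150, 150, 151, 151, 151, 151, 151, 151, 151, 154, 167, 193, 200, 199, 199, 199, 199, 198, 198, 197, 196, 196, 196, 195, 194, 194, 193, 192, 190, 185, 180, 180, 180, 181, 183, 182, 179, 177, 177, 177, 179, 180, 179, 179, 177, 177, 175, 174, 176, 178, 180, 180] [148, 148, 147, 148, 147, 147, 147, 150, 159, 178, 199, 197, 196, 194, 206, 241, 242, 241, 240, 240, 239, 239, 238, 237, 234, 225, 175, 156, 112, 111, 113, 113, 113, 112, 112, 111, 111, 111, 111, 104]
```

Run:
```python
from h import *
for i in range(3):
    w=shot("wrist"); s=ctrl.get_state(); print(s["position"].round(4) if hasattr(s["position"],'round') else np.round(s["position"],4), np.round(w["pose"][:3,3],4),np.abs(s["qd"]).max())
    for t in (170,185): bore(w,(270,134),55,t,True,.03)
g=cv2.cvtColor(w["frame"],cv2.COLOR_RGB2GRAY)
for r in (225,230,235,240): print(r,g[r,205:345].tolist()[::1] if r==230 else '')
print("rim",atz(w,(269.3,134.4),.03))
```

```text
[0.4686 0.1975 0.1397] [0.5358 0.1971 0.2809] 0.00503724482812942
ell 170 269.5 134.4 [80.4 82.3] 5195 [0.5289 0.2007 0.03  ]
ell 170 269.4 134.3 [77.3 79.3] 4814 [0.529  0.2007 0.03  ]
ell 185 270.1 133.6 [83.4 85.9] 5624 [0.5295 0.2002 0.03  ]
ell 185 269.5 134.3 [76.7 78.6] 4730 [0.529  0.2007 0.03  ]
[0.4685 0.1977 0.1398] [0.5358 0.1972 0.281 ] 0.005695579718883647
ell 170 269.7 134.4 [80.3 82.3] 5193 [0.5289 0.2007 0.03  ]
ell 170 269.7 134.3 [77.4 79.2] 4815 [0.529  0.2007 0.03  ]
ell 185 270.3 133.6 [83.4 85.9] 5622 [0.5295 0.2002 0.03  ]
ell 185 269.7 134.2 [76.7 78.5] 4733 [0.529  0.2007 0.03  ]
[0.4684 0.1979 0.1398] [0.5357 0.1975 0.281 ] 0.006218780715391542
ell 170 270.0 134.3 [80.3 82.3] 5189 [0.5289 0.2007 0.03  ]
ell 170 270.0 134.2 [77.4 79.3] 4815 [0.529  0.2007 0.03  ]
ell 185 270.7 133.5 [83.4 85.9] 5621 [0.5295 0.2002 0.03  ]
ell 185 270.0 134.1 [76.8 78.5] 4732 [0.529  0.2007 0.03  ]
225 
230 [178, 178, 177, 176, 177, 177, 177, 176, 176, 176, 175, 175, 177, 178, 178, 177, 177, 179, 180, 180, 179, 179, 180, 179, 180, 167, 142, 143, 144, 145, 147, 146, 148, 152, 161, 180, 192, 193, 194, 195, 195, 196, 196, 196, 196, 196, 197, 196, 196, 196, 195, 196, 196, 196, 196, 196, 196, 197, 196, 197, 196, 196, 196, 196, 196, 196, 195, 195, 196, 196, 196, 196, 196, 196, 196, 196, 196, 197, 196, 196, 196, 196, 196, 196, 197, 196, 198, 197, 198, 198, 198, 198, 198, 198, 199, 199, 199, 199, 200, 200, 199, 199, 199, 198, 192, 169, 156, 149, 148, 148, 148, 147, 147, 161, 181, 182, 181, 181, 179, 179, 179, 180, 181, 154, 153, 144, 145, 146, 145, 145, 144, 141, 139, 138, 138, 139, 139, 140, 142, 143]
235 
240 
rim [0.52884771 0.20126531 0.03      ]
```

```bash
python3 -m jog '[[[2,-0.1,0,0,0,0,4],[2.1,-0.1,0,0,0,0,4],[2,-0.07,0,0,0,0,4],[0,0,3,0,0,0,4],[0,0,2,0,0,0,4],[0,0,1,0,0,0,4],[0,0,0,0,0,0,4],[0,0,0,0,0,0,4],[0,0,0,0,0,0,4],[0,0,0,0,0,0,4],[0,0,0,0,0,0,4],[0,0,0,0,0,0,4]]]'
python3 - <<'E'
from h import *
for i in range(4): w=shot("wrist"); print(np.round(ctrl.get_state()["position"],4),np.round(ctrl.get_state()["ft_force"],1))
print(tool([.53,.2005,.0566]))
E
```

```text
time: 8.35
position: [0.5292, 0.2016, 0.0805]
tool_rot: [3.142, -0.0, 0.001]
ft_force: [0.4, -0.3, -0.8]
grip_width: 0.604
[0.5291 0.2016 0.0803] [ 0.1 -0.3 -1. ]
[0.5291 0.2016 0.0802] [ 0.1 -0.4 -2.3]
[0.529  0.2016 0.0801] [-0.6 -0.3 -1.4]
[0.529  0.2016 0.0801] [ 0.2 -0.1 -1.7]
(array([0.1 , 0.11, 2.35]), [[1.0, -0.0, 0.0], [-0.0, -1.0, -0.0], [0.0, 0.0, -1.0]])
```

```bash
python3 -m jog '[[[0.1,0.1,0.4,0,0,0,4],[0,0,0.5,0,0,0,4],[0,0,0.5,0,0,0,4],[0,0,0.5,0,0,0,4],[0,0,0.3,0,0,0,4],[0,0,0,0,0,0,4],[0,0,0,0,0,0,4],[0,0,0,0,0,0,4]]]'
```

```text
time: 9.35
position: [0.5302, 0.2007, 0.0582]
tool_rot: [-3.142, 0.0, -0.001]
ft_force: [-0.5, 0.1, -0.8]
grip_width: 0.604
```

```bash
python3 -m jog '[[[0,0,0.1,0,0,0,4],[0,0,0.1,0,0,0,4],[0,0,0,0,0,0,4],[0,0,0,0,0,0,4]]]'; python3 -m jog '[[[0,0,0,0,0,0,6.5],[0,0,0,0,0,0,7],[0,0,0,0,0,0,8],[0,0,0,0,0,0,8],[0,0,-2,0,0,0,8.5],[0,0,-3,0,0,0,8.5],[-3,0,-2,0,0,0,8.5],[-3,0,0,0,0,0,8.5],[0,0,0,0,0,0,8.5],[0,0,0,0,0,0,8.5],[0,0,0,0,0,0,8.5],[0,0,0,0,0,0,8.5]]]'
python3 - <<'E'
from h import *
w=shot("wrist","w3"); print(ctrl.get_state()["position"])
for l,z in (("spacer_center",.034),):
    for c,u,v in spots(l,"wrist"): print(l,c,u,v,np.round(atz(w,(u,v),z),4))
print(proj(w,(.529,.2007,.052)))
cv2.imwrite("pics/w3c.png",cv2.resize(w["frame"][20:260,140:420,::-1],None,fx=2,fy=2))
E
```

```text
time: 9.75
position: [0.5302, 0.2007, 0.0566]
tool_rot: [3.141, -0.0, 0.001]
ft_force: [-1.1, -0.7, 4.8]
grip_width: 0.604
time: 10.95
position: [0.4707, 0.2004, 0.1258]
tool_rot: [-3.141, 0.001, 0.0]
ft_force: [0.1, -0.4, -1.0]
grip_width: 0.978
[0.47055947 0.20049532 0.1257152 ]
spacer_center 0.73 437.9 102.5 [0.5523 0.0906 0.034 ]
[273.83067825 139.25072501]
```

View pics/w3c.png

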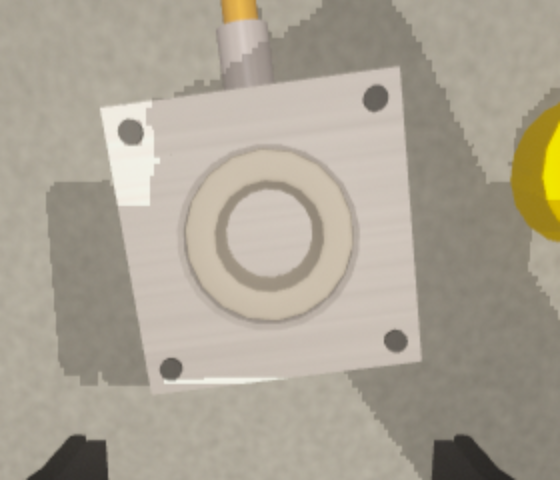

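The ring sits concentric in the pocket, and TCP z at release was 0.0566, which is the expected height. Its centre is at about (275,137). Next I hover over the disc.

```bash
python3 - <<'E'
from h import *
w=shot("wrist")
g=cv2.cvtColor(w["frame"],cv2.COLOR_RGB2GRAY); print(g[137,225:325:2].tolist())
for t in (170,180,190): bore(w,(275,137),45,t,True,.052)
E
python3 -m jog '[[[-0.6,4.2,-2.8,0,0,0,8],[-0.6,4.3,-2.4,0,0,0,8],[-0.6,4.4,-2.2,0,0,0,8],[-0.6,4.6,-1.9,0,0,0,8],[0,0,-2.1,0,0,0,8],[0,0,0,0,0,0,8],[0,0,0,0,0,0,8],[0,0,0,0,0,0,8],[0,0,0,0,0,0,8]]]'
python3 - <<'E'
from h import *
w=shot("wrist","w4"); s=ctrl.get_state(); print(np.round(s["position"],4))
for c,u,v in spots("disc_knob","wrist"): print(c,u,v,np.round(atz(w,(u,v),.029),4))
u,v=map(int,proj(w,(.446,.0255,.03))); print(u,v)
for d in finder.trace("disc_knob","wrist")[:1]:
    q=np.argwhere(d["region"]); print(q.min(0),q.max(0))
cv2.imwrite("pics/w4c.png",cv2.resize(w["frame"][v-70:v+70,u-90:u+90,::-1],None,fx=4,fy=4,interpolation=2))
E
```

```text
[196, 196, 180, 180, 168, 189, 191, 192, 192, 194, 194, 175, 143, 144, 164, 198, 198, 198, 198, 197, 197, 197, 198, 197, 198, 196, 196, 197, 197, 197, 197, 198, 198, 199, 198, 200, 141, 137, 142, 188, 193, 193, 194, 194, 195, 189, 171, 171, 196, 197]
ell 170 274.4 137.1 [54.5 55.7] 2380 [0.5301 0.2004 0.052 ]
ell 170 274.4 135.7 [43.  44.2] 1493 [0.5309 0.2005 0.052 ]
ell 170 274.5 136.5 [84.7 87.4] 353 [0.5304 0.2004 0.052 ]
ell 170 289.3 116.0 [36.2 60. ] 115 [0.5429 0.1912 0.052 ]
ell 180 274.4 137.0 [55.  56.4] 2436 [0.5301 0.2004 0.052 ]
ell 180 274.4 135.7 [42.6 43.6] 1458 [0.5309 0.2005 0.052 ]
ell 180 274.5 136.9 [89.1 91.4] 6385 [0.5302 0.2004 0.052 ]
ell 180 274.5 136.3 [82.3 84.1] 5436 [0.5306 0.2004 0.052 ]
ell 190 274.7 136.7 [56.4 58. ] 2566 [0.5303 0.2003 0.052 ]
ell 190 274.4 135.6 [42.2 42.8] 1418 [0.531  0.2005 0.052 ]
ell 190 274.0 137.3 [91.3 92.2] 6611 [0.5299 0.2007 0.052 ]
ell 190 275.3 135.3 [79.  82.1] 5091 [0.5312 0.1999 0.052 ]
time: 12.0
position: [0.4455, 0.0273, 0.2383]
tool_rot: [-3.141, -0.003, 0.003]
ft_force: [0.5, 1.0, 0.1]
grip_width: 0.923
[0.4456 0.0272 0.2385]
0.92 274.7 189.6 [0.4448 0.027  0.029 ]
276 188
[165 251] [211 297]
```

View pics/w4c.png

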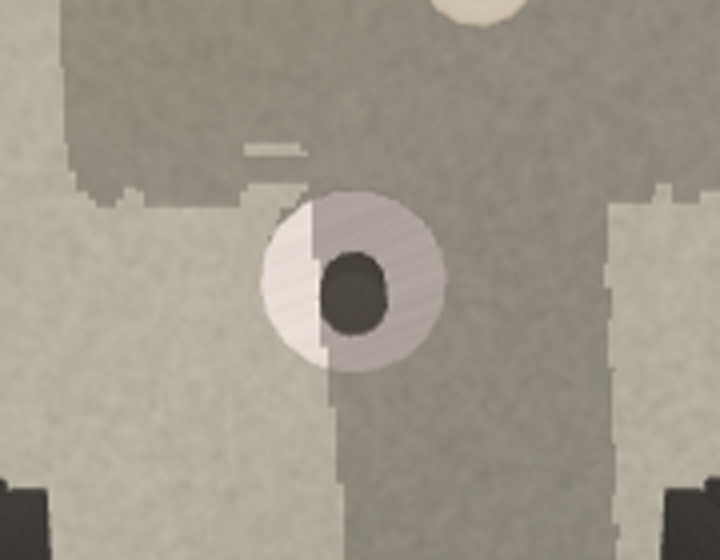

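Run:
```python
from h import *
w=shot("wrist");s=ctrl.get_state(); print(np.round(s["position"],4), atz(w,(274,188),.014))
for c,u,v in spots("disc_knob","wrist"): print(c,u,v,np.round(atz(w,(u,v),.029),4))
a=np.linspace(0,6.28,100)
p=(.4448,.0275)
for z,r in((.014,.026),(.006,.026),(.044,.009),(.014,.009)):
    q=np.array([proj(w,(p[0]+r*np.cos(t),p[1]+r*np.sin(t),z)) for t in a]); print(z,((q.min(0)-[186,118])*4).round(),((q.max(0)-[186,118])*4).round())
```

```text
[0.4459 0.0268 0.239 ] [0.44403078 0.02735172 0.014     ]
0.64 273.9 190.7 [0.4439 0.0274 0.029 ]
0.014 [259. 184.] [444. 367.]
0.006 [261. 181.] [442. 360.]
0.044 [316. 264.] [386. 333.]
0.014 [319. 246.] [384. 309.]
```

```bash
python3 -m jog '[[[-0.2,0,4,0,0,0,6],[0,0,4,0,0,0,6],[0,0,4,0,0,0,6],[0,0,4,0,0,0,6],[0,0,3,0,0,0,5],[0,0,0.8,0,0,0,5],[0,0,0,0,0,0,5],[0,0,0,0,0,0,5],[0,0,0,0,0,0,5]]]'
python3 - <<'E'
from h import *
for i in range(2): w=shot("wrist"); print(np.round(ctrl.get_state()["position"],4))
E
```

```text
time: 13.15
position: [0.4457, 0.0264, 0.0433]
tool_rot: [3.141, -0.0, 0.005]
ft_force: [-0.2, -0.2, 0.2]
grip_width: 0.579
[0.4456 0.0264 0.0432]
[0.4453 0.0263 0.043 ]
```

```bash
python3 -m jog '[[[-0.15,-0.05,0.35,0,0,0,5],[0,0,0,0,0,0,4],[0,0,0,0,0,0,3],[0,0,0,0,0,0,2.4],[0,0,0,0,0,0,1],[0,0,0,0,0,0,1],[0,0,0,0,0,0,1],[0,0,0,0,0,0,1],[0,0,0,0,0,0,1],[0,0,0,0,0,0,1]]]' 40; python3 -m jog '[[[0,0,-1,0,0,0,1],[0,0,-2,0,0,0,1],[0,0,-4,0,0,0,1],[0,0,-4,0,0,0,1],[0.6,-4.4,0,0,0,0,1],[0.6,-4.4,0,0,0,0,1],[0.6,-4.4,0,0,0,0,1],[0.5,-4.2,0,0,0,0,1],[0,0,0,0,0,0,1],[0,0,0,0,0,0,1],[0,0,0,0,0,0,1],[0,0,0,0,0,0,1]]]'
python3 - <<'E'
from h import *
for i in range(2): w=shot("wrist","w5"); s=ctrl.get_state(); print(np.round(s["position"],4),np.round(s["ft_force"],1))
for l,z in (("spacer_center",.034),("disc_knob",s["position"][2]-.01)):
    for c,u,v in spots(l,"wrist"): print(l,c,u,v,np.round(atz(w,(u,v),z),4))
bore(w,proj(w,(.5303,.2005,.052)),45,180,True,.052)
print(proj(w,(.5303,.2005,.052)))
E
```

```text
time: 14.25
position: [0.4426, 0.027, 0.038]
tool_rot: [3.142, -0.0, 0.0]
ft_force: [0.3, -0.0, 0.2]
grip_width: 0.195
time: 15.45
position: [0.4658, 0.1992, 0.148]
tool_rot: [3.14, -0.004, -0.0]
ft_force: [0.4, -0.7, -1.5]
grip_width: 0.194
[0.4658 0.1993 0.148 ] [-0.2 -0.3 -0.8]
[0.4658 0.1995 0.148 ] [-0.4 -0.5 -0.6]
spacer_center 0.74 425.0 98.3 [0.5516 0.0885 0.034 ]
disc_knob 0.64 274.3 263.4 [0.4669 0.1993 0.138 ]
ell 180 272.3 129.3 [77. 81.] 196 [0.53   0.2005 0.052 ]
ell 180 272.4 129.2 [49.1 50.4] 1943 [0.5301 0.2004 0.052 ]
ell 180 272.4 129.0 [40.1 41.6] 1311 [0.5302 0.2004 0.052 ]
[272.2694064  128.83803717]
```

View pics/w5.png

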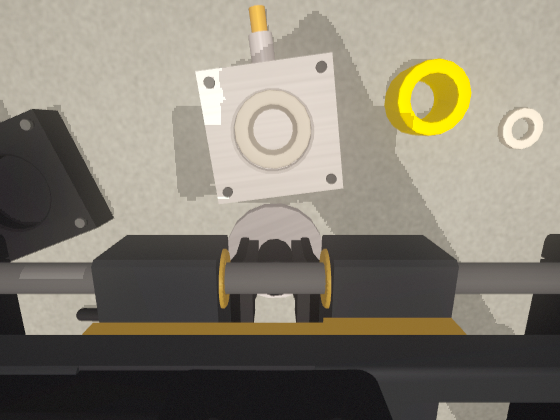

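Run:
```python
from h import *
w=shot("wrist"); s=ctrl.get_state(); P=np.array(s["position"]); print(P.round(4))
g=cv2.cvtColor(w["frame"],cv2.COLOR_RGB2GRAY)
print(g[195:225,274].tolist()); print(g[232,220:335].tolist())
a=np.linspace(0,6.28,400)
for z in (P[2]-.024,P[2]-.032):
  for dx in (-.002,0,.002):
    q=np.array([proj(w,(P[0]+dx+.026*np.cos(t),P[1]+.026*np.sin(t),z)) for t in a])
    r=q[np.abs(q[:,1]-232)<1]; print(round(z,3),dx,q[:,1].min().round(1),q[:,0].mean().round(1),r[:,0].min().round(1),r[:,0].max().round(1))
```

```text
[0.4657 0.2002 0.1481]
[211, 206, 168, 155, 154, 155, 156, 156, 149, 138, 138, 143, 169, 178, 178, 179, 177, 177, 176, 178, 179, 179, 178, 179, 178, 176, 174, 172, 172, 173]
[188, 188, 187, 187, 185, 187, 189, 190, 191, 190, 186, 160, 177, 176, 176, 176, 176, 177, 175, 175, 175, 174, 174, 174, 173, 173, 172, 171, 170, 171, 171, 171, 171, 171, 172, 173, 172, 171, 172, 172, 172, 172, 172, 172, 172, 172, 173, 173, 174, 175, 175, 176, 176, 174, 173, 174, 174, 173, 173, 174, 174, 174, 174, 174, 175, 176, 175, 177, 177, 175, 175, 175, 175, 174, 173, 172, 173, 173, 172, 173, 173, 174, 175, 175, 177, 177, 177, 178, 177, 177, 177, 176, 178, 178, 178, 179, 180, 180, 162, 160, 186, 188, 188, 187, 186, 186, 186, 187, 188, 187, 187, 185, 187, 152, 153]
0.124 -0.002 211.3 273.8 232.7 314.9
0.124 0 207.5 273.8 230.3 317.3
0.124 0.002 203.7 273.8 228.3 319.3
0.116 -0.002 207.5 273.8 231.6 316.0
0.116 0 203.9 273.8 230.1 317.6
0.116 0.002 200.3 273.8 228.8 318.8
```

```bash
python3 -m jog '[[[2.2,0,0,0,0,0,1],[2.2,-0.06,0,0,0,0,1],[2.05,0,0,0,0,0,1],[0,0,2,0,0,0,1],[0,0,1.5,0,0,0,1],[0,0,1,0,0,0,1],[0,0,0,0,0,0,1],[0,0,0,0,0,0,1],[0,0,0,0,0,0,1],[0,0,0,0,0,0,1],[0,0,0,0,0,0,1],[0,0,0,0,0,0,1]]]'
python3 - <<'E'
from h import *
for i in range(4): w=shot("wrist"); print(np.round(ctrl.get_state()["position"],4),np.round(ctrl.get_state()["ft_force"],1))
print(tool([.5302,.2008,.084]))
E
```

```text
time: 16.9
position: [0.5302, 0.2015, 0.1034]
tool_rot: [3.142, -0.0, 0.001]
ft_force: [0.7, 0.1, -1.0]
grip_width: 0.193
[0.5302 0.2015 0.1033] [ 0.3  0.  -1.6]
[0.5302 0.2015 0.1032] [-0.8 -0.9 -1.6]
[0.5301 0.2015 0.1031] [-0.8  0.1 -0.9]
[0.5301 0.2015 0.1031] [-0.1 -0.3 -0.8]
(array([0.01, 0.07, 1.91]), [[1.0, -0.0, 0.0], [-0.0, -1.0, -0.0], [0.0, 0.0, -1.0]])
```

```bash
python3 -m jog '[[[0,0.07,0.5,0,0,0,1],[0,0,0.4,0,0,0,1],[0,0,0.3,0,0,0,1],[0,0,0.2,0,0,0,1],[0,0,0.2,0,0,0,1],[0,0,0.1,0,0,0,1],[0,0,0,0,0,0,1],[0,0,0,0,0,0,1]]]'
```

```text
time: 17.9
position: [0.5302, 0.2009, 0.0861]
tool_rot: [3.142, -0.0, 0.0]
ft_force: [0.2, -0.6, -1.5]
grip_width: 0.192
```

```bash
python3 -m jog '[[[0,0,0.1,0,0,0,1],[0,0,0.1,0,0,0,1],[0,0,0,0,0,0,1],[0,0,0,0,0,0,1]]]';  python3 -m jog '[[[0,0,0,0,0,0,2.4],[0,0,0,0,0,0,3],[0,0,0,0,0,0,4],[0,0,0,0,0,0,4],[0,0,-2,0,0,0,4.5],[0,0,-3,0,0,0,4.5],[-2,0,-3,0,0,0,4.5],[-2,0,-2,0,0,0,4.5],[0,0,0,0,0,0,4.5],[0,0,0,0,0,0,4.5]]]'
python3 - <<'E'
from h import *
w=shot("wrist"); t=shot("top"); s=shot("scene"); print(np.round(ctrl.get_state()["position"],4))
for c,u,v in spots("disc_knob","wrist"): print(c,u,v,np.round(atz(w,(u,v),.075),4))
print(spots("disc_knob","scene"),proj(s,(.5301,.2004,.075)))
u,v=map(int,proj(w,(.53,.2,.06))); u2,v2=map(int,proj(s,(.53,.2,.06)))
cv2.imwrite("pics/w6c.png",np.hstack([cv2.resize(w["frame"][v-60:v+60,u-60:u+60,::-1],(400,400),interpolation=2),cv2.resize(s["frame"][v2-30:v2+30,u2-30:u2+30,::-1],(400,400),interpolation=2)]))
hub=tri([ray(t,(361.7,205)),ray(s,(227.5,231))]);print(hub)
for l in("handle_mid","handle"):
  for c in("top","scene"): print(l,c,spots(l,c))
for l in ("handle_mid","handle"):
  for c in("top","scene"):
    for d in finder.trace(l,c)[:2]:
      q=np.argwhere(d["region"]); print(l,c,round(d["conf"],2),q.min(0),q.max(0))
E
```

```text
time: 18.3
position: [0.5302, 0.2008, 0.0841]
tool_rot: [3.142, -0.0, 0.0]
ft_force: [-0.1, -0.1, -1.6]
grip_width: 0.193
time: 19.3
position: [0.4905, 0.2006, 0.1843]
tool_rot: [3.141, -0.0, 0.003]
ft_force: [-0.1, 0.1, -0.7]
grip_width: 0.518
[0.4902 0.2002 0.1828]
0.58 276.5 157.9 [0.5339 0.1988 0.075 ]
[(0.7, 354.6, 182.2)] [352.81066955 181.76514264]
[ 0.54034518 -0.19548515  0.09095588]
handle_mid top [(0.68, 380.5, 214.1)]
handle_mid scene [(0.65, 206.1, 225.7)]
handle top [(0.48, 377.0, 221.0), (0.44, 201.1, 215.8)]
handle scene [(0.55, 209.1, 231.7), (0.27, 299.0, 296.6)]
handle_mid top 0.64 [210 376] [219 388]
handle_mid scene 0.7 [215 201] [232 211]
handle_mid scene 0.2 [241 347] [267 366]
handle top 0.61 [210 376] [219 388]
handle scene 0.17 [216 203] [249 248]
```

View pics/w6c.png

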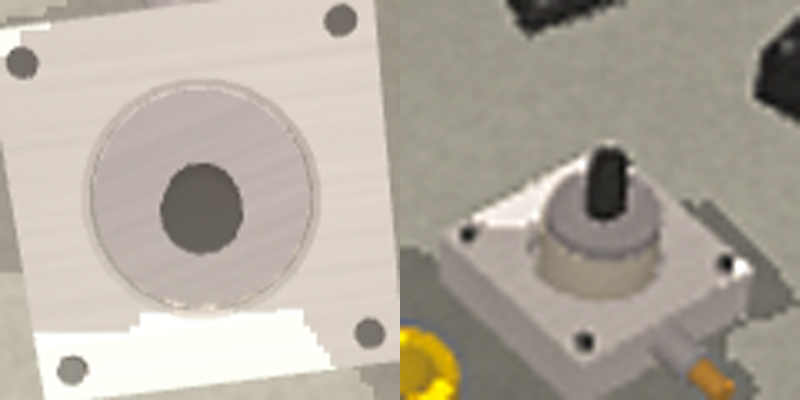

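The disc sits flat on the ring and concentric with it, knob up, in both views. Now the valve.

```bash
python3 -m jog '[[[0,4.3,-2.4,0,0,0,6],[0,4.6,-1.6,0,0,0,6],[0,4.9,0,0,0,0,6],[0,4.9,0,0,0,0,6],[0,4.9,0,0,0,0,6],[0,4.9,0,0,0,0,6],[0,4.9,0,0,0,0,6],[0,4.9,0,0,0,0,6],[0,4.8,0,0,0,0,6],[0,0,0,0,0,0,6],[0,0,0,0,0,0,6],[0,0,0,0,0,0,6]]]'
python3 - <<'E'
from h import *
for i in range(3): w=shot("wrist","w7")
print(np.round(ctrl.get_state()["position"],4)); t=shot("top");s=shot("scene")
print("tri",tri([ray(t,(380.5,214.1)),ray(s,(206.1,225.7))]),atz(t,(380.5,214.1),.118),atz(s,(206.1,225.7),.118))
for l,z in (("handle_mid",.118),("handle",.085),("valve_base",0)):
    for c,u,v in spots(l,"wrist"): print(l,c,u,v,np.round(atz(w,(u,v),z),4))
E
```

```text
time: 21.15
position: [0.4904, -0.2286, 0.224]
tool_rot: [-3.141, -0.003, -0.0]
ft_force: [-0.2, 0.7, 0.3]
grip_width: 0.692
[ 0.4905 -0.2285  0.2242]
tri [ 0.51586502 -0.23821767  0.11130046] [ 0.51691292 -0.23238309  0.118     ] [ 0.51942676 -0.24313367  0.118     ]
handle_mid 0.56 284.4 180.0 [ 0.5175 -0.2358  0.118 ]
handle 0.77 285.7 175.4 [ 0.5161 -0.2379  0.085 ]
valve_base 0.96 244.2 139.1 [ 0.5428 -0.1955  0.    ]
```

View pics/w7.png

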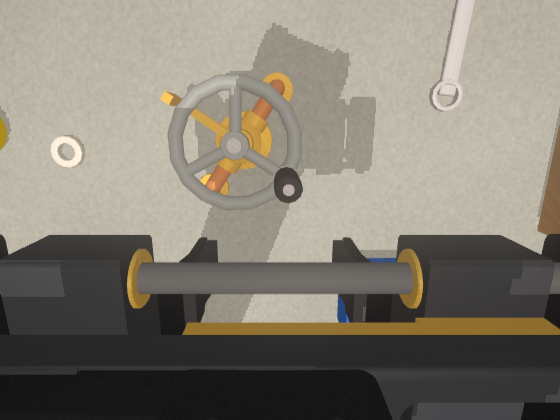

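Run:
```python
from h import *
w=shot("wrist"); print(np.round(ctrl.get_state()["position"],4))
c=atz(w,(234.5,141.7),.087); hb=atz(w,(234,145),.094); h=atz(w,(288.5,188.5),.143); p=atz(w,(169,98.5),.077)
print("rim",c,"hubcap",hb,"handle top",h,"post",p)
for o in (c,hb):
    a=np.arctan2(*(h-o)[1::-1]);b=np.arctan2(*(p-o)[1::-1]); print(np.linalg.norm((h-o)[:2]),np.linalg.norm((p-o)[:2]),a,b,(a-b)%(2*np.pi))
g=cv2.cvtColor(w["frame"],cv2.COLOR_RGB2GRAY)
cs,_=cv2.findContours((g[160:215,260:320]<75).astype(np.uint8),cv2.RETR_EXTERNAL,2)
for k in cs:
    if cv2.contourArea(k)>50: print(cv2.boundingRect(k))
a=np.linspace(0,6.28,200)
for z in(.143,.093):
    q=np.array([proj(w,(h[0]+.01*np.cos(t),h[1]+.01*np.sin(t),z)) for t in a])-[260,160]; print(z,q.min(0),q.max(0))
```

```text
[ 0.4901 -0.2299  0.2241]
rim [ 0.54389607 -0.19685518  0.087     ] hubcap [ 0.54162132 -0.19720442  0.094     ] handle top [ 0.51528779 -0.23942895  0.143     ] post [ 0.57846702 -0.14241758  0.077     ]
0.051292878607100245 0.06448722596352577 -2.1624612624150608 1.004998064207889 3.115725980556636
0.04976309342442494 0.06602426052661471 -2.12842775812561 0.978746660696321 3.176010888357655
(12, 7, 28, 35)
0.143 [13.84897883 13.91498415] [43.15424787 42.76862847]
0.093 [13.94666728  5.20616948] [38.07550166 29.16466177]
```

```bash
python3 -m jog '[[[2.5,0.9,0,0,0,0,6],[0,0,3,0,0,0,6],[0,0,3,0,0,0,6],[0,0,2.5,0,0,0,6],[0,0,1,0,0,0,5],[0,0,0,0,0,0,4],[0,0,0,0,0,0,3.5],[0,0,0,0,0,0,3],[0,0,0,0,0,0,2.5],[0,0,0,0,0,0,1],[0,0,0,0,0,0,1]]]' 30; python3 -m jog '[[[0,0,0,0,0,0,1],[0,0,0,0,0,0,1],[0,0,0,0,0,0,1]]]' 30
python3 - <<'E'
from h import *
s=ctrl.get_state(); print(np.round(s["position"],4),np.round(s["ft_force"],1))
for l,z in (("handle_mid",.118),("handle",.085)):
    w=shot("wrist"); print(spots(l,"wrist"))
E
```

```text
time: 22.7
position: [0.5157, -0.2382, 0.1299]
tool_rot: [-3.141, -0.001, -0.002]
ft_force: [-0.9, 2.0, 4.1]
grip_width: 0.222
time: 23.0
position: [0.5158, -0.2383, 0.1298]
tool_rot: [-3.141, -0.001, -0.002]
ft_force: [-0.5, 3.2, 5.0]
grip_width: 0.217
[ 0.5158 -0.2383  0.1298] [-0.5  3.2  5. ]
[(0.66, 273.2, 262.0)]
[(0.6, 274.5, 239.8)]
```

```bash
cat > circ.py <<'E'
import numpy as np,sys
th0,step,n=map(float,sys.argv[1:4]); r=5.0
a=np.radians(th0+step*np.arange(int(n)+1)); x=np.round(r*np.cos(a),2); y=np.round(-r*np.sin(a),2)
R=[f"[{dx:.2f},{dy:.2f},0,0,0,0,1]" for dx,dy in zip(np.diff(x),np.diff(y))]
for i in range(0,len(R),12): print(",".join(R[i:i+12]))
E
python3 circ.py 237.4 -10 18
```

```text
[-0.69,-0.53,0,0,0,0,1],[-0.59,-0.64,0,0,0,0,1],[-0.47,-0.74,0,0,0,0,1],[-0.33,-0.80,0,0,0,0,1],[-0.19,-0.86,0,0,0,0,1],[-0.03,-0.87,0,0,0,0,1],[0.11,-0.86,0,0,0,0,1],[0.26,-0.83,0,0,0,0,1],[0.41,-0.77,0,0,0,0,1],[0.53,-0.69,0,0,0,0,1],[0.64,-0.59,0,0,0,0,1],[0.74,-0.47,0,0,0,0,1]
[0.80,-0.33,0,0,0,0,1],[0.86,-0.19,0,0,0,0,1],[0.87,-0.03,0,0,0,0,1],[0.86,0.11,0,0,0,0,1],[0.83,0.26,0,0,0,0,1],[0.77,0.41,0,0,0,0,1]
```

```bash
python3 -m jog '[[[-0.69,-0.53,0,0,0,0,1],[-0.59,-0.64,0,0,0,0,1],[-0.47,-0.74,0,0,0,0,1],[-0.33,-0.80,0,0,0,0,1],[-0.19,-0.86,0,0,0,0,1],[-0.03,-0.87,0,0,0,0,1],[0.11,-0.86,0,0,0,0,1],[0.26,-0.83,0,0,0,0,1],[0,0,0,0,0,0,1],[0,0,0,0,0,0,1]]]' 40
```

```text
time: 24.2
position: [0.4946, -0.1771, 0.1298]
tool_rot: [3.142, 0.001, -0.003]
ft_force: [-0.8, 1.5, 11.1]
grip_width: 0.218
```

```bash
python3 -m jog '[[[0.41,-0.77,0,0,0,0,1],[0.53,-0.69,0,0,0,0,1],[0.64,-0.59,0,0,0,0,1],[0.74,-0.47,0,0,0,0,1],[0.80,-0.33,0,0,0,0,1],[0.86,-0.19,0,0,0,0,1],[0.87,-0.03,0,0,0,0,1],[0.86,0.11,0,0,0,0,1],[0.83,0.26,0,0,0,0,1],[0,0,0,0,0,0,1],[0,0,0,0,0,0,1],[0,0,0,0,0,0,1]]]'; python3 circ.py 67.4 -3 6
```

```text
time: 25.4
position: [0.5616, -0.1496, 0.1298]
tool_rot: [-3.141, -0.001, -0.002]
ft_force: [3.1, 1.8, 6.7]
grip_width: 0.217
[0.24,0.11,0,0,0,0,1],[0.23,0.12,0,0,0,0,1],[0.23,0.13,0,0,0,0,1],[0.22,0.14,0,0,0,0,1],[0.21,0.16,0,0,0,0,1],[0.20,0.16,0,0,0,0,1]
```

```bash
python3 -m jog '[[[0.24,0.11,0,0,0,0,1],[0.23,0.12,0,0,0,0,1],[0,0,0,0,0,0,1],[0,0,0,0,0,0,1]]]'; python3 -m jog '[[[0.23,0.13,0,0,0,0,1],[0,0,0,0,0,0,1],[0,0,0,0,0,0,1]]]';  python3 -m jog '[[[0.22,0.14,0,0,0,0,1],[0,0,0,0,0,0,1],[0,0,0,0,0,0,1]]]'
```

```text
time: 25.8
position: [0.5655, -0.1515, 0.1298]
tool_rot: [-3.141, -0.002, 0.001]
ft_force: [0.4, 3.9, 8.6]
grip_width: 0.219
time: 26.1
position: [0.5677, -0.1528, 0.1298]
tool_rot: [-3.141, -0.002, 0.001]
ft_force: [0.1, 3.8, 7.7]
grip_width: 0.221
time: 26.4
position: [0.5692, -0.1538, 0.1298]
tool_rot: [-3.14, -0.002, 0.004]
ft_force: [-1.6, 4.1, 10.4]
grip_width: 0.219
```

```bash
for i in 1; do python3 -m jog '[[[0.21,0.16,0,0,0,0,1],[0,0,0,0,0,0,1],[0,0,0,0,0,0,1]]]'; done;  python3 -m jog '[[[0.20,0.16,0,0,0,0,1],[0,0,0,0,0,0,1],[0,0,0,0,0,0,1]]]'
```

```text
time: 26.7
position: [0.5695, -0.1538, 0.1297]
tool_rot: [-3.138, -0.003, 0.011]
ft_force: [-7.4, 6.7, 14.2]
grip_width: 0.215
time: 27.0
position: [0.5697, -0.154, 0.1297]
tool_rot: [-3.136, -0.004, 0.018]
ft_force: [-12.2, 9.4, 18.0]
grip_width: 0.218
```

```bash
python3 circ.py 49.4 10 36
```

```text
[-0.70,-0.50,0,0,0,0,1],[-0.79,-0.38,0,0,0,0,1],[-0.84,-0.23,0,0,0,0,1],[-0.87,-0.09,0,0,0,0,1],[-0.87,0.07,0,0,0,0,1],[-0.84,0.21,0,0,0,0,1],[-0.79,0.36,0,0,0,0,1],[-0.72,0.50,0,0,0,0,1],[-0.63,0.61,0,0,0,0,1],[-0.50,0.70,0,0,0,0,1],[-0.38,0.79,0,0,0,0,1],[-0.23,0.84,0,0,0,0,1]
[-0.09,0.87,0,0,0,0,1],[0.07,0.87,0,0,0,0,1],[0.21,0.84,0,0,0,0,1],[0.36,0.79,0,0,0,0,1],[0.50,0.72,0,0,0,0,1],[0.61,0.63,0,0,0,0,1],[0.70,0.50,0,0,0,0,1],[0.79,0.38,0,0,0,0,1],[0.84,0.23,0,0,0,0,1],[0.87,0.09,0,0,0,0,1],[0.87,-0.07,0,0,0,0,1],[0.84,-0.21,0,0,0,0,1]
[0.79,-0.36,0,0,0,0,1],[0.72,-0.50,0,0,0,0,1],[0.63,-0.61,0,0,0,0,1],[0.50,-0.70,0,0,0,0,1],[0.38,-0.79,0,0,0,0,1],[0.23,-0.84,0,0,0,0,1],[0.09,-0.87,0,0,0,0,1],[-0.07,-0.87,0,0,0,0,1],[-0.21,-0.84,0,0,0,0,1],[-0.36,-0.79,0,0,0,0,1],[-0.50,-0.72,0,0,0,0,1],[-0.61,-0.63,0,0,0,0,1]
```

```bash
python3 -m jog '[[[-0.70,-0.50,0,0,0,0,1],[-0.79,-0.38,0,0,0,0,1],[-0.84,-0.23,0,0,0,0,1],[-0.87,-0.09,0,0,0,0,1],[-0.87,0.07,0,0,0,0,1],[-0.84,0.21,0,0,0,0,1],[-0.79,0.36,0,0,0,0,1],[-0.72,0.50,0,0,0,0,1],[-0.63,0.61,0,0,0,0,1],[-0.50,0.70,0,0,0,0,1],[-0.38,0.79,0,0,0,0,1],[-0.23,0.84,0,0,0,0,1]]]'
```

```text
time: 28.2
position: [0.4919, -0.1867, 0.1298]
tool_rot: [-3.141, -0.001, 0.002]
ft_force: [1.1, 2.3, 8.5]
grip_width: 0.218
```

```bash
python3 -m jog '[[[-0.09,0.87,0,0,0,0,1],[0.07,0.87,0,0,0,0,1],[0.21,0.84,0,0,0,0,1],[0.36,0.79,0,0,0,0,1],[0.50,0.72,0,0,0,0,1],[0.61,0.63,0,0,0,0,1],[0.70,0.50,0,0,0,0,1],[0.79,0.38,0,0,0,0,1],[0.84,0.23,0,0,0,0,1],[0.87,0.09,0,0,0,0,1],[0.87,-0.07,0,0,0,0,1],[0.84,-0.21,0,0,0,0,1]]]'; python3 -m jog '[[[0.79,-0.36,0,0,0,0,1],[0.72,-0.50,0,0,0,0,1],[0.63,-0.61,0,0,0,0,1],[0.50,-0.70,0,0,0,0,1],[0.38,-0.79,0,0,0,0,1],[0.23,-0.84,0,0,0,0,1],[0.09,-0.87,0,0,0,0,1],[-0.07,-0.87,0,0,0,0,1],[-0.21,-0.84,0,0,0,0,1],[-0.36,-0.79,0,0,0,0,1],[-0.50,-0.72,0,0,0,0,1],[-0.61,-0.63,0,0,0,0,1]]]'
```

```text
time: 29.4
position: [0.557, -0.2428, 0.1298]
tool_rot: [-3.14, -0.0, 0.007]
ft_force: [-3.9, 3.1, 12.1]
grip_width: 0.218
time: 30.6
position: [0.575, -0.1583, 0.1299]
tool_rot: [3.141, 0.001, 0.004]
ft_force: [4.0, 0.2, 5.5]
grip_width: 0.222
```

Run:
```python
from h import *
w=shot("wrist");t=shot("top","t8");s=shot("scene")
print(np.round(ctrl.get_state()["position"],4))
for c in("top","scene","wrist"): print(c,spots("handle_mid",c),spots("handle",c))
P=np.array(ctrl.get_state()["position"]);print(proj(t,P-[0,0,.012]),proj(s,P-[0,0,.012]))
```

```text
[ 0.5737 -0.1572  0.1298]
top [] []
scene [(0.5, 246.4, 228.2)] [(0.57, 247.1, 235.4)]
wrist [(0.69, 275.7, 262.5)] [(0.81, 275.7, 239.0)]
[347.38626373 189.7038987 ] [245.34338086 227.57722261]
```

```bash
python3 -m jog '[[[-0.70,-0.50,0,0,0,0,1],[-0.79,-0.38,0,0,0,0,1],[-0.84,-0.23,0,0,0,0,1],[-0.87,-0.09,0,0,0,0,1],[-0.87,0.07,0,0,0,0,1],[-0.84,0.21,0,0,0,0,1],[-0.79,0.36,0,0,0,0,1],[-0.72,0.50,0,0,0,0,1],[-0.63,0.61,0,0,0,0,1],[-0.50,0.70,0,0,0,0,1],[-0.38,0.79,0,0,0,0,1],[-0.23,0.84,0,0,0,0,1]]]'; python3 -m jog '[[[-0.09,0.87,0,0,0,0,1],[0.07,0.87,0,0,0,0,1],[0.21,0.84,0,0,0,0,1],[0.36,0.79,0,0,0,0,1],[0.50,0.72,0,0,0,0,1],[0.61,0.63,0,0,0,0,1],[0.70,0.50,0,0,0,0,1],[0.79,0.38,0,0,0,0,1],[0.84,0.23,0,0,0,0,1],[0.87,0.09,0,0,0,0,1],[0.87,-0.07,0,0,0,0,1],[0.84,-0.21,0,0,0,0,1]]]'; python3 -m jog '[[[0.79,-0.36,0,0,0,0,1],[0.72,-0.50,0,0,0,0,1],[0.63,-0.61,0,0,0,0,1],[0.50,-0.70,0,0,0,0,1],[0.38,-0.79,0,0,0,0,1],[0.23,-0.84,0,0,0,0,1],[0.09,-0.87,0,0,0,0,1],[-0.07,-0.87,0,0,0,0,1],[-0.21,-0.84,0,0,0,0,1],[-0.36,-0.79,0,0,0,0,1],[-0.50,-0.72,0,0,0,0,1],[-0.61,-0.63,0,0,0,0,1]]]'; python3 -m jog '[[[-0.28,-0.22,0,0,0,0,1],[0,0,0,0,0,0,1],[0,0,0,0,0,0,1],[0,0,0,0,0,0,1],[0,0,0,0,0,0,1]]]'; python3 circ.py 53.4 2 3
```

```text
time: 32.25
position: [0.4919, -0.1865, 0.1298]
tool_rot: [-3.141, -0.001, 0.002]
ft_force: [0.9, 1.4, 8.5]
grip_width: 0.217
time: 33.45
position: [0.557, -0.2428, 0.1298]
tool_rot: [-3.14, -0.0, 0.007]
ft_force: [-3.8, 3.6, 13.2]
grip_width: 0.218
time: 34.65
position: [0.575, -0.1583, 0.1299]
tool_rot: [3.141, 0.001, 0.004]
ft_force: [3.3, -0.1, 6.1]
grip_width: 0.216
time: 35.15
position: [0.5713, -0.1552, 0.1298]
tool_rot: [-3.141, -0.002, 0.0]
ft_force: [1.5, 2.0, 8.3]
grip_width: 0.217
[-0.14,-0.11,0,0,0,0,1],[-0.15,-0.09,0,0,0,0,1],[-0.14,-0.09,0,0,0,0,1]
```

```bash
python3 -m jog '[[[-0.21,-0.14,0,0,0,0,1],[0,0,0,0,0,0,1],[0,0,0,0,0,0,1],[0,0,0,0,0,0,1],[0,0,0,0,0,0,1],[0,0,0,0,0,0,1]]]'
python3 - <<'E'
from h import *
w=shot("wrist");s=shot("scene"); st=ctrl.get_state(); P=np.array(st["position"]); print(P.round(4),np.abs(st["qd"]).max())
print(spots("handle_mid","wrist"),spots("handle_mid","scene"),proj(s,P-[0,0,.012]),spots("disc_knob","scene"),proj(s,(.5301,.2004,.075)))
a=w["frame"][:,:,::-1]; b=s["frame"][150:290,180:380,::-1]
cv2.imwrite("pics/end.png",np.hstack([cv2.resize(a[0:300,100:400],(400,400)),cv2.resize(b,(400,400*140//200)) if 0 else cv2.copyMakeBorder(cv2.resize(b,(400,280)),0,120,0,0,0)]))
E
```

```text
time: 35.75
position: [0.5697, -0.1541, 0.1298]
tool_rot: [-3.141, -0.001, -0.001]
ft_force: [2.8, 2.7, 6.4]
grip_width: 0.217
[ 0.5697 -0.1541  0.1298] 0.0020363731864954074
[(0.95, 273.6, 263.8)] [(0.64, 244.7, 225.6), (0.22, 300.9, 294.9)] [245.82206602 226.06797871] [(0.65, 354.4, 182.8)] [352.81066955 181.76514264]
```

View pics/end.png

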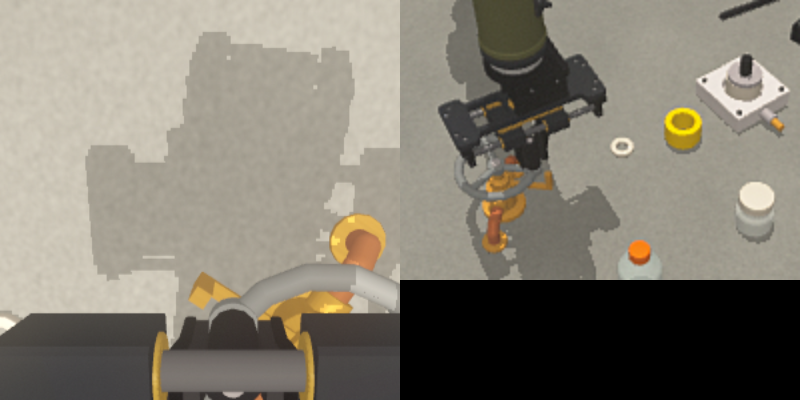

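The handle is still held and lines up with the index post, the stack is seated, and the bystanders in view look undisturbed. Handing in.

```bash
python3 -c "
from bench import close_job; print(close_job())"
```

```text
the job is handed in; nothing more can be done
None
```

The job is handed in at about 36 s of robot time; no verdict was reported. The ring and top disc are seated in the aluminium holder. The valve was closed to its stop and backed off two turns, and the gripper is still holding the handle.

- **Ring:** it stands concentric in the pocket. At release the tool was at 56.6 mm, the height expected for a ring on the pocket floor.
- **Disc:** it lies flat and centred on the ring, knob up. The tool was at 84.1 mm at release, against 84 mm expected for seated. The last scene picture shows the knob within about 2 px of where it should be.
- **Valve closed:** the handle stopped moving at about 57.7°, in line with the index post, while the horizontal push rose to about 15 N. I took that as the stop.
- **Valve opened:** I backed it off 720°. The final tool position (0.5697, -0.1541) is within about 0.5 mm of where it was at the stop, which is roughly 0.01 rad at the handle. The wheel was at rest.
- **Grip:** the set force is 40 N and the opening reads about 19 mm on the 20 mm handle. The grasp point is about 9 mm above the handle's middle.
- **Disagreements:** one wrist-camera estimate of the seated knob was about 4 mm off in x, but the other views showed it centred. I checked the bystanders only by eye, and only those in view in the last picture; none looked moved.

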